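# Index a dish carriage under the imaging head and pin it

### The arm

A 6-joint arm with a two-finger parallel gripper is mounted at the origin on a cart in front of the work surface, level with it; the furniture and walls round the work are solid. World frame = base frame: x ahead of the robot, y to its left, z up, the work surface at z = 0. Lengths are in m, angles in rad, forces in N, time in s.
With the tool pointing down it reaches from about 0.35 to 0.725 m from the base axis. Payload 6 kg.
Tool frame: the origin (TCP) lies at the very end of the fingers, on their centre line; the grasp point (between the pads) lies behind it (robot.hold_point_z is the z of the grasp point in the tool frame, in m); z points along the fingers, y is the direction in which the jaws open and shut (so a half turn about z gives the same grasp; the last joint's range is limited). The gripper opens to 85 mm and grips with 20 to 120 N. Pads are 22 mm wide; open, the fingers measure 114 mm over their backs; the gripper's body (76 mm by 85 mm) begins 54 mm behind the grasp point. The pads swing forward as they close: fully open they stand 13 mm farther back than shut.
Start: joints at [-0.956, 0.04, 0.085, 0, -1.615, -0.334], TCP at [0.166, -0.576, 0.231] pointing down, gripper open.
Joint ranges: [-2.56, 2.56], [-1.29, 2.01], [-1.08, 1.49], [-3.29, 1.98], [-2.81, -0.18], [-2.99, 2.99]. Speed limits (rad/s): [2.57, 2.57, 3.01, 3.14, 3.14, 3.14].

### API

Orientations are given as a 3x3 rotation matrix whose columns are the frame's x, y, z axes.
In Python, from bench import robot gives the robot as it stands.
- The arm moves only by the tool step_arm, never from a script. Its argument "deltas" is one flat list of numbers, 7 for each row, row after row: the shift along the tool's x, y, z in mm, then the turn, a rotation vector about the tool's x, y, z in degrees, then the finger opening in mm, from 0 to 85.4. A call has exactly 5 rows; each row is the pose to reach, as a shift and turn from the pose commanded when the call began, along the tool's axes at that moment; what a row does not reach only later rows make up. A row lasts 1/12 s, in which the tool goes at most 41.7 mm and 7.16 degrees, less where a joint would pass 70% of its speed; a pose out of reach is approached as far as the arm can. A call with a gripper value outside its range is refused whole. The fingers move at their own pace and stop on an object; "newtons" is the grip in N (left out, the last holds). Time passes only in rows, so rows that repeat a pose let the fingers close, or fill a call up. It gives the time, the measured TCP pose, the force and the opening at its end, in the units of the state.
- robot.read_state(): the state, without advancing time (a new reading comes with each control period).
- robot.camera(name): name is "scene" or "top" or "wrist"; returns the picture (400x640x3 uint8, red, green, blue); there is no depth.
- robot.camera_info(name): a dict with "intrinsics" (3x3 intrinsics, pixels), "dist_coeffs" ([k1, k2, p1, p2, k3] as OpenCV has them; the pictures are not rectified), "rvec" (rotation vector, rad) and "tvec" (3), from world to camera coordinates, as OpenCV has them. Camera axes: x right, y down, z forward; pixel columns grow to the right and rows downward; lengths in m; the calibration is good to about 2 mm. A picture is of the moment at which its call begins: read the wrist's pose just before it. camera_info takes no time and is no camera call; for the wrist camera it gives the pose at the moment of the call.
- robot.finish_job(): hands the job in, once; it reports no verdict.
The state is a dict: "clock": time; "joint_pos": joint angles; "dq": joint speeds; "effort": joint torques, N m; "eef_pos": TCP position; "tcp_rot": TCP orientation; "contact_force": force on the tool from outside, world axes, zero at the start; "moment": the same for the moment, N m; "grip_width": finger opening in m.
Only numpy, scipy, OpenCV 4.12 (cv2) and the standard library are available. Lean on these libraries where they do the work, as an engineer would, in place of code of your own. Each camera call takes 0.05 s, during which the arm holds its last target.

### The job

The dish carriage of the imager is pinned at its load station. Pull the red-knobbed locating pin all the way up, push the carriage with its dish under the imaging head until its second hole is in line with the pin, press the pin fully home through both, and slide the steel keeper fully over the pin's collar. Keep the dish in its nest and leave the dropper bottle, vials and tweezers beside the imager where they are.

Things in the scene. Friction and masses are not known exactly. Their poses are not given: they have to be found in the camera images.
- imager: Fixed dish imager: grey base 275 x 380 x 14 mm with two slideways along its y. Origin on the bench; x points from the front (pin bracket) to the column at the back, y is the direction in which the carriage is pushed (to the robot's left). The pin bracket stands at the front, x -127 to -57, y -125 to -13 mm in this frame, its flat top at z = 46 mm.
- lens (a point): Middle of the underside of the imager's white camera head, 46 mm above the bench. The head is 112 mm (x) by 108 mm (y), top of its barrel at z = 185 mm, with a column behind it up to 290 mm. The dish ends under it.
- carriage: Loose aluminium carriage plate (0.4 to 0.8 kg), 165 x 220 x 10 mm, lying on the base with 1 to 2 mm play on each side between the slideways, free to slide along y of the imager when the pin is up. Origin on the underside, at the centre of the dish nest; axes as the imager's. At the load station its origin stands over the imager's origin; it must go 110 mm along +y. Plate top at z = 24 mm.
- push_tab (a point): Middle of the carriage's upright tab, 45 mm above the bench: 50 mm wide (carriage x), 8 mm thick (carriage y), top at z = 64 mm, black band along the top. Push its -y face, or grip it across its 8 mm.
- imaging_hole (a point): Top centre of the carriage's second hole (13.5 mm, through the 10 mm plate, brass rim), the one that must come under the pin; 110 mm towards -y from the first hole, in which the pin starts.
- bore (a point): Point on the fixed pin axis (bracket and base bores), at the height of the carriage's top, z = 24 mm. The holes are in line when point imaging_hole is here; a red line on the carriage's rear edge then meets the red line on the rear way. The end bumper is about 25 mm farther, so do not push until it stops.
- pin (a joint): Captive locating pin, slides vertically in the bracket: 0 = fully up, 0.027 m = fully home (down). Stays where it is left (friction 3.5 N, light). Pin 12 mm in diameter with a tapered nose 4 mm wide at its tip and 9 mm long, so it draws the hole in from up to about 4 mm off; fully up its tip is 6 mm clear of the carriage.
- pin_knob (a point): Middle of the pin's red round knob, 24 mm in diameter, 26 mm high; vertical, on the pin axis. Its middle is at z = 74.5 mm when the pin is home and 101.5 mm when up. Below it a 7 mm thin neck, then a steel collar 27 mm wide that stops on the bracket.
- keeper (a joint): Steel fork plate sliding on the bracket along imager +y: 0 = fully back, 0.034 m = fully over the collar of the pin (pin home). It stays where it is left (friction 1.5 N).
- keeper_tab (a point): Middle of the keeper's upright tab, z = 76 mm: 30 mm wide (imager x), 6 mm thick (imager y), top at z = 86 mm, black. Push its -y face towards +y (towards the pin); its guides beside and under it rise to z = 65 mm, so push above them.
- dish: Closed clear petri dish, 105 mm wide, 13 mm high, loose in the carriage's nest (a 5 mm high ring, about 1 mm play); origin at the centre of its underside. It passes 9 mm under the head.
- nest (a point): Centre of the dish nest, on the carriage's top.
- dropper: Amber dropper bottle, 38 mm wide, 84 mm high, standing right of the imager; origin under its centre. Leave alone.
- vial_yellow: Vial with yellow content and black cap, 22 mm wide, 44 mm high; origin under its centre. Leave alone.
- vial_red: Vial with red content and black cap, 22 mm wide, 44 mm high; origin under its centre. Leave alone.
- forceps: Steel tweezers lying in front of the imager, 130 x 9 x 12 mm, long axis x. Leave alone.
Things that resemble listed ones, but are neither listed nor needed, are in the scene too. Leave any black or turquoise look-alike of the dish alone.

How it is judged:
By the outcome, as a careful person would: the job done as asked, in the order asked, and still so for the second after the job is handed in, with the robot touching nothing.
It also fails if it takes over 54 s, if anything falls off the work surface, if the arm or the gripper's body presses on something with over 40 N, if the wrist force passes 120 N, or if a joint passes its speed limit or range.

## Working session

There is one attempt and no reset: what is moved stays moved. The work goes in short steps, Python scripts to look and compute and a tool call to move; the robot and the scene stay as the last step left them, time stands still between calls to the robot, and variables do not carry over. Pictures are saved under pics/ and viewed, and the job is handed in when it is done.

Besides the shell and the picture viewer there is one more tool, called after ">>>" in YAML: its name, and indented under it one key for each argument. step_arm: Moves the arm, as the interface text tells. Its arguments: {"type":"object","properties":{"deltas":{"type":"array","items":{"type":"number"}},"newtons":{"type":"number"}},"required":["deltas"]}

```bash
ls; mkdir -p pics
python3 - <<'E'
from bench import robot
import cv2
for n in ["scene","top","wrist"]:
    cv2.imwrite(f"pics/a_{n}.png",robot.camera(n)[:,:,::-1])
    i=robot.camera_info(n);print(n,i)
print(robot.read_state(),robot.hold_point_z)
E
```

```text
pics
scene {'intrinsics': array([[414.808895  ,   0.        , 330.28243534],
       [  0.        , 414.808895  , 201.3535233 ],
       [  0.        ,   0.        ,   1.        ]]), 'dist_coeffs': array([-0.03939126,  0.        ,  0.        ,  0.        ,  0.        ]), 'rvec': array([ 1.84901552, -0.90382451,  0.55957826]), 'tvec': array([-0.34762505,  0.27594632,  0.59080982])}
top {'intrinsics': array([[408.41240746,   0.        , 320.8441427 ],
       [  0.        , 408.41240746, 201.17080367],
       [  0.        ,   0.        ,   1.        ]]), 'dist_coeffs': array([-0.07671376,  0.        ,  0.        ,  0.        ,  0.        ]), 'rvec': array([ 2.15215429, -2.17656376,  0.13612298]), 'tvec': array([7.80196788e-04, 5.73286264e-01, 1.15324519e+00])}
wrist {'intrinsics': array([[350.00502832,   0.        , 322.16503808],
       [  0.        , 350.00502832, 199.87007114],
       [  0.        ,   0.        ,   1.        ]]), 'dist_coeffs': array([-0.0736575,  0.       ,  0.       ,  0.       ,  0.       ]), 'rvec': array([-1.75943216, -2.3366053 , -0.3823798 ]), 'tvec': array([ 0.59908321, -0.04123763,  0.38104969])}
{'clock': 0.15, 'joint_pos': array([-9.56319274e-01,  4.06960224e-02,  8.40441454e-02, -3.46339071e-04,
       -1.61551004e+00, -3.33707862e-01]), 'dq': array([ 0.00055652, -0.0011937 ,  0.00136067,  0.00185409, -0.00021595,
       -0.00016476]), 'effort': array([-9.73931965e-04, -3.68617380e+01,  3.47692394e+01,  6.93629265e+00,
       -4.44932506e-03, -1.13523748e-05]), 'eef_pos': array([ 0.16625228, -0.57624032,  0.23049592]), 'tcp_rot': array([[-9.60838329e-01, -2.77109096e-01, -5.04606441e-04],
       [-2.77109529e-01,  9.60837436e-01,  1.31526982e-03],
       [ 1.20371529e-04,  1.40359291e-03, -9.99999008e-01]]), 'contact_force': array([0.1363746 , 0.29794407, 0.63715033]), 'moment': array([ 0.00174956, -0.02501772, -0.00860877]), 'grip_width': 0.08545462753818456} -0.0187
```

View pics/a_scene.png

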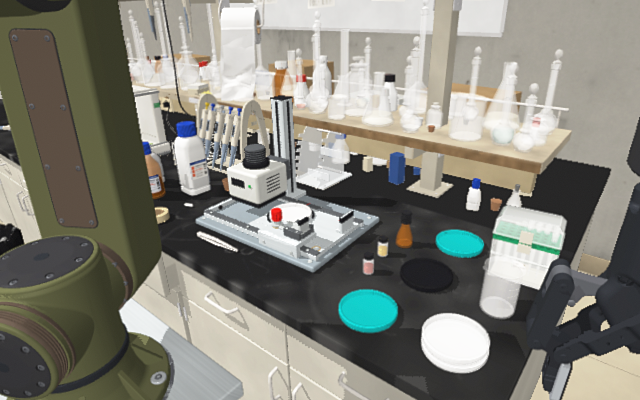

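View pics/a_top.png

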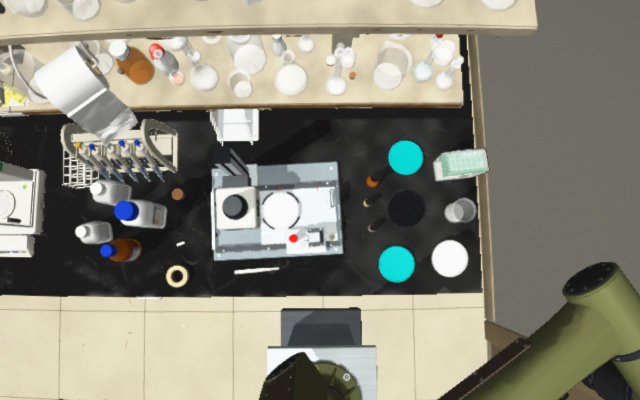

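View pics/a_wrist.png

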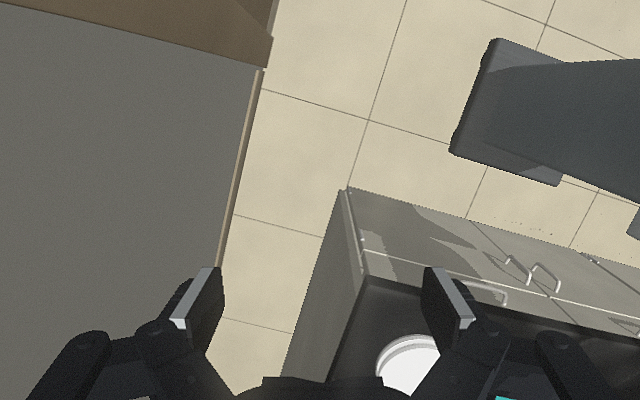

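The top view shows the imager at about (278,212), its red knob at (293,238) and the dish at (281,210). The look-alikes are turquoise dishes at (406,157) and (397,264), a black dish at (406,208) and a white dish at (450,258). Next I'll take closer crops.

```bash
cat > h.py <<'E'
import numpy as np, cv2
def ray(info,uv):
    K=info["intrinsics"];d=info["dist_coeffs"]
    p=cv2.undistortPoints(np.array([[uv]],float),K,d)[0,0]
    R=cv2.Rodrigues(info["rvec"])[0];t=info["tvec"]
    return -R.T@t, R.T@np.array([p[0],p[1],1.])
def atz(info,uv,z):
    o,d=ray(info,uv);return o+d*(z-o[2])/d[2]
def proj(info,P):
    return cv2.projectPoints(np.atleast_2d(np.array(P,float)),info["rvec"],info["tvec"],info["intrinsics"],info["dist_coeffs"])[0][:,0]
E
python3 - <<'E'
import cv2
a=cv2.imread("pics/a_top.png");cv2.imwrite("pics/c_top.png",cv2.resize(a[150:275,200:355],None,fx=5,fy=4.8,interpolation=cv2.INTER_CUBIC)[:,:])
a=cv2.imread("pics/a_scene.png");cv2.imwrite("pics/c_scene.png",cv2.resize(a[140:275,190:390],None,fx=4,fy=4,interpolation=cv2.INTER_CUBIC))
E
```

```text
(no output)
```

View pics/c_top.png

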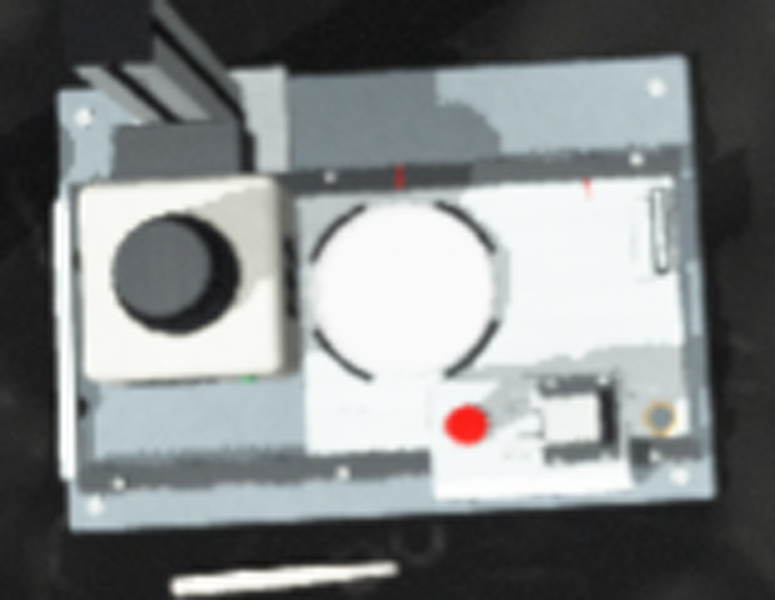

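View pics/c_scene.png

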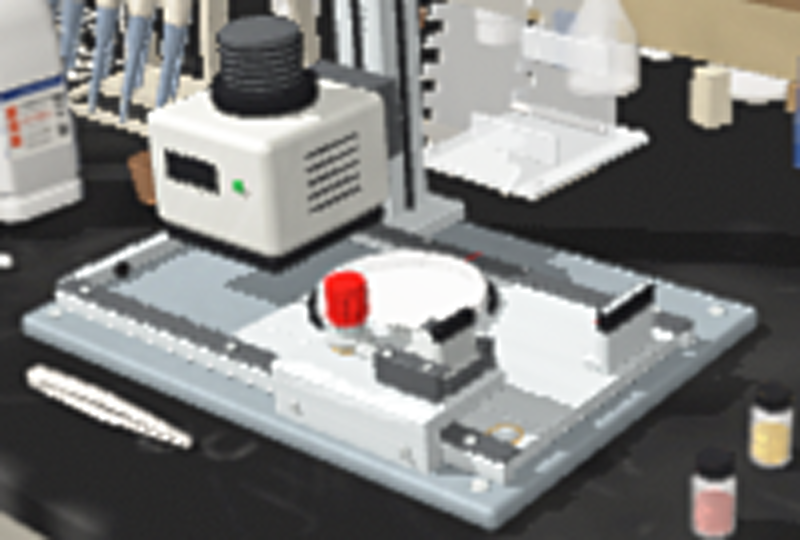

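Run:
```python
from bench import robot
from h import *
T=robot.camera_info("top");S=robot.camera_info("scene")
ct=lambda x,y:(200+(x+.5)/5-.5,150+(y+.5)/4.8-.5)
cs=lambda x,y:(190+(x+.5)/4-.5,140+(y+.5)/4-.5)
c=[atz(T,ct(*p),.014) for p in [(57,92),(687,57),(716,497),(71,531)]]
for p in c:print(p)
print("lens",[np.linalg.norm(c[i]-c[(i+1)%4]) for i in range(4)])
print("ctr",sum(c)/4)
yv=(c[0]-c[1]+c[3]-c[2]);print("yaw",np.degrees(np.arctan2(-yv[0],yv[1])))
print("knobT",atz(T,ct(466,425),.0875),"knobS",atz(S,cs(345,285),.0875),"midS",atz(S,cs(347,300),.0745))
print("hole",atz(T,ct(659,416),.024),atz(S,cs(505,433),.024))
print("dish",atz(T,ct(404,288),.037))
print("pushtab",atz(T,ct(661,228),.064), [atz(S,cs(*p),.064) for p in [(600,325),(653,288)]])
print("keeper",atz(T,ct(608,423),.086), [atz(S,cs(*p),.086) for p in [(432,340),(478,312)]])
c=[atz(S,cs(*p),.014) for p in [(22,322),(495,528),(757,310)]];print(c)
print(proj(T,[[0,0,0]]))
```

```text
[0.6769071 0.3220692 0.014    ]
[ 0.69469785 -0.05561018  0.014     ]
[ 0.42225694 -0.06810756  0.014     ]
[0.40534161 0.30874996 0.014     ]
lens [np.float64(0.3780981628159052), np.float64(0.27272739767922294), np.float64(0.3772369512257901), np.float64(0.2718919210563803)]
ctr [0.54980087 0.12677535 0.014     ]
yaw 2.6335505333112494
knobT [0.46550865 0.07298015 0.0875    ] knobS [0.46011626 0.07277586 0.0875    ] midS [0.46536149 0.07765442 0.0745    ]
hole [ 0.47146926 -0.03521591  0.024     ] [ 0.47287746 -0.03038046  0.024     ]
dish [0.54959365 0.11157922 0.037     ]
pushtab [ 0.58096338 -0.03663228  0.064     ] [array([ 0.54322898, -0.04165924,  0.064     ]), array([ 0.5983764 , -0.03859889,  0.064     ])]
keeper [ 0.46583226 -0.00503022  0.086     ] [array([ 0.44405598, -0.00694835,  0.086     ]), array([ 0.48244247, -0.00539207,  0.086     ])]
[array([0.40094563, 0.30733748, 0.014     ]), array([ 0.41263305, -0.07411001,  0.014     ]), array([ 0.69413623, -0.05174963,  0.014     ])]
[[321.11520517 400.34669663]]
```

```bash
cat >> h.py <<'E'
from scipy.spatial.transform import Rotation as Ro
YAW=2.63
def imR(yaw=YAW):
    a=np.radians(yaw); xi=np.array([np.cos(a),np.sin(a),0]); yi=np.array([-np.sin(a),np.cos(a),0])
    return np.c_[-xi,yi,[0,0,-1]]   # tool: y = imager y, z down, x = -imager x
def go(s,P,R=None):
    R=imR() if R is None else R
    d=s["tcp_rot"].T@(np.array(P)-s["eef_pos"])*1000
    r=Ro.from_matrix(s["tcp_rot"].T@R).as_rotvec(degrees=True)
    print("t",round(s["clock"],2),"pos",s["eef_pos"].round(4),"F",s["contact_force"].round(1),"w",round(s["grip_width"],4),"-> d",d.round(1),"r",r.round(2))
E
python3 - <<'E'
from bench import robot
from h import *
s=robot.read_state()
go(s,[.4655,.074,.19])
i=robot.camera_info("wrist");R=cv2.Rodrigues(i["rvec"])[0];c=-R.T@i["tvec"]
print("cam in tool",s["tcp_rot"].T@(c-s["eef_pos"]), s["tcp_rot"].T@R.T)
E
```

```text
t 0.15 pos [ 0.1663 -0.5762  0.2305] F [0.1 0.3 0.6] w 0.0855 -> d [-467.7  541.8   41.2] r [ 0.08 -0.02 13.46]
cam in tool [ 8.20830822e-02  5.48757759e-05 -1.42600295e-01] [[-4.40635305e-04 -9.48336476e-01 -3.17266031e-01]
 [ 9.99999542e-01 -6.87303775e-04  6.65561755e-04]
 [-8.49234630e-04 -3.17265592e-01  9.48336345e-01]]
```

>>> step_arm:
  deltas: [-27,31.2,0,0,0,0,85,-54,62.4,0,0,0,0,85,-81,93.6,0,0,0,0,85,-108,124.8,0,0,0,0,85,-135,156,0,0,0,0,85]

```text
clock: 0.57
eef_pos: [0.2529, -0.3875, 0.2308]
tcp_rot: [[-0.961, -0.276, -0.0], [-0.276, 0.961, 0.0], [0.0, 0.001, -1.0]]
contact_force: [1.1, 0.8, 0.9]
grip_width: 0.0847
```

>>> step_arm:
  deltas: [-27,31.2,0,0,0,0,85,-54,62.4,0,0,0,0,85,-81,93.6,0,0,0,0,85,-108,124.8,0,0,0,0,85,-135,156,0,0,0,0,85]

```text
clock: 0.98
eef_pos: [0.3394, -0.2, 0.2314]
tcp_rot: [[-0.961, -0.277, 0.001], [-0.277, 0.961, 0.0], [-0.001, -0.0, -1.0]]
contact_force: [2.1, 0.3, 0.2]
grip_width: 0.0848
```

Run:
```python
from bench import robot
from h import *
s=robot.read_state()
go(s,[.4655,.074,.19]);print(s["joint_pos"].round(2))
```

```text
t 0.98 pos [ 0.3394 -0.2     0.2314] F [2.1 0.3 0.2] w 0.0848 -> d [-197.   228.4   41.5] r [ 0.    0.06 13.45]
[-0.01 -0.54 -0.39 -0.   -1.72 -1.28]
```

>>> step_arm:
  deltas: [-26,30.2,4,0,0,2.7,60,-52,60.4,8,0,0,5.4,60,-78,90.6,16,0,0,8,60,-104,120.8,24,0,0,10.8,50,-130,151,30,0,0,13.4,50]

```text
clock: 1.4
eef_pos: [0.4224, -0.0185, 0.2008]
tcp_rot: [[-0.999, -0.045, 0.0], [-0.045, 0.999, 0.001], [-0.0, 0.001, -1.0]]
contact_force: [1.7, -0.4, 1.0]
grip_width: 0.0498
```

Run:
```python
from bench import robot
from h import *
s=robot.read_state()
go(s,[.4655,.074,.19]);print(s["joint_pos"].round(2))
```

```text
t 1.4 pos [ 0.4224 -0.0185  0.2008] F [ 1.7 -0.4  1. ] w 0.0498 -> d [-47.2  90.4  10.9] r [ 0.04  0.02 -0.03]
[ 0.44 -0.46 -0.39 -0.   -1.63 -1.96]
```

>>> step_arm:
  deltas: [-16,30,3,0,0,0,50,-32,60,7,0,0,0,50,-42,80,10,0,0,0,50,-47,90,10,0,0,0,50,-47,90,10,0,0,0,50]

```text
clock: 1.82
eef_pos: [0.4651, 0.0728, 0.1904]
tcp_rot: [[-0.999, -0.049, -0.002], [-0.049, 0.999, -0.001], [0.002, -0.001, -1.0]]
contact_force: [-0.6, -0.1, -0.1]
grip_width: 0.0499
```

Run:
```python
from bench import robot
from h import *
s=robot.read_state()
go(s,[.4655,.074,.067]);print(s["joint_pos"].round(2))
i=robot.camera_info("wrist")
cv2.imwrite("pics/w1.png",robot.camera("wrist")[:,:,::-1])
print(proj(i,[[.4655,.074,.0875],[.4655,.074,.0745],[.4715,-.0352,.024],[.466,-.005,.086],[.581,-.0366,.064]]))
```

```text
t 1.82 pos [0.4651 0.0728 0.1904] F [-0.6 -0.1 -0.1] w 0.0499 -> d [ -0.7   1.3 123.4] r [-0.04 -0.11  0.18]
[ 0.59 -0.31 -0.31 -0.   -1.58 -2.11]
[[323.72132818 200.72845724]
 [323.65065202 195.40370705]
 [204.64547348 179.5375577 ]
 [217.90055338 195.84585311]
 [196.99745848 306.18965169]]
```

View pics/w1.png

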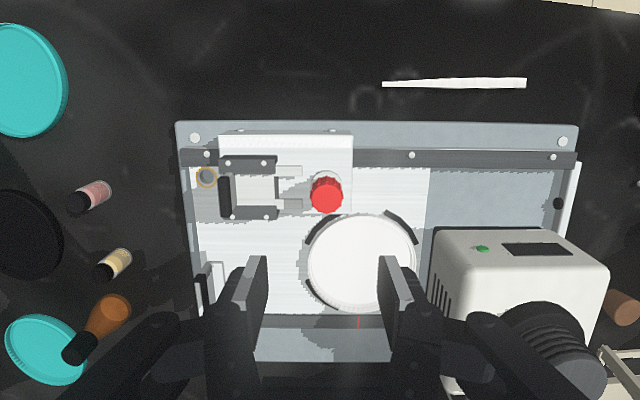

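Run:
```python
import cv2,numpy as np
a=cv2.imread("pics/w1.png")
cv2.imwrite("pics/w1a.png",cv2.resize(a[130:250,180:380],None,fx=4,fy=4,interpolation=cv2.INTER_CUBIC))
cv2.imwrite("pics/w1b.png",cv2.resize(a[240:330,170:370],None,fx=4,fy=4,interpolation=cv2.INTER_CUBIC))
```

```text
(no output)
```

View pics/w1a.png

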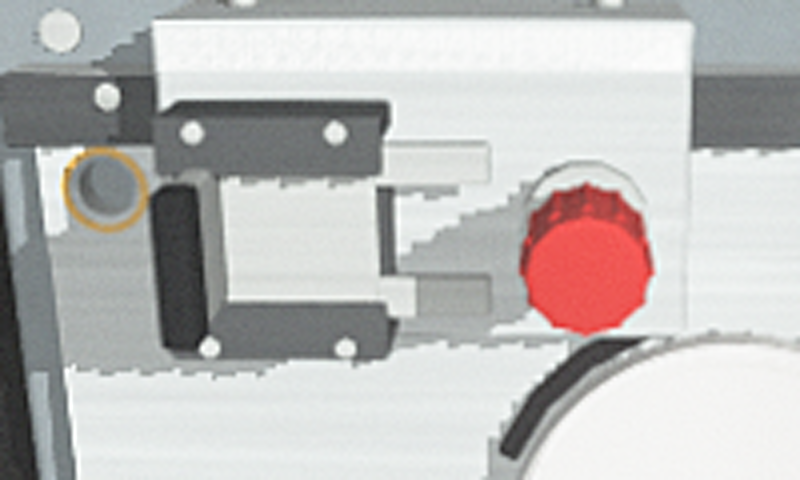

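View pics/w1b.png

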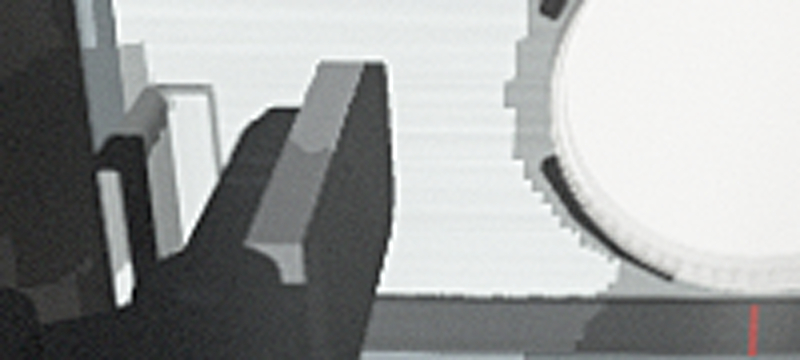

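The wrist crop confirms the choice: the only red knob is at (327,198), on the bracket next to the keeper fork. The brass hole is at (206,177). The push tab is at about (203,270), partly behind the finger.

Run:
```python
from bench import robot
from h import *
s=robot.read_state();i=robot.camera_info("wrist")
c=lambda x,y:(180+(x+.5)/4-.5,130+(y+.5)/4-.5)
b=lambda x,y:(170+(x+.5)/4-.5,240+(y+.5)/4-.5)
k=atz(i,c(587,273),.0875);h=atz(i,c(105,188),.024)
print(k,h,(k-h)[:2],np.hypot(*(k-h)[:2]), "yaw",np.degrees(np.arctan2(-(k-h)[0],(k-h)[1])))
print("keeper",atz(i,c(180,265),.086),[atz(i,c(*p),.086) for p in [(155,190),(200,190),(170,345),(210,350)]])
print("redline way",atz(i,b(752,330),.024))
for z in(.064,.024):print("tab",[atz(i,b(*p),z) for p in[(120,135),(160,90),(212,88)]])
go(s,[k[0],k[1],.067]);
```

```text
[0.46323939 0.07475571 0.0875    ] [ 0.46865061 -0.03518965  0.024     ] [-0.00541122  0.10994535] 0.11007843623443911 yaw 2.8176732824820645
keeper [ 0.46577301 -0.00119044  0.086     ] [array([ 0.45148367, -0.00526572,  0.086     ]), array([0.45110873, 0.00308244, 0.086     ]), array([ 0.48191289, -0.00377874,  0.086     ]), array([0.48255302, 0.0038764 , 0.086     ])]
redline way [0.62157897 0.1170783  0.024     ]
tab [array([ 0.54639701, -0.0329381 ,  0.064     ]), array([ 0.53460968, -0.02323495,  0.064     ]), array([ 0.533464  , -0.01172848,  0.064     ])]
tab [array([ 0.57062612, -0.0478857 ,  0.024     ]), array([ 0.55708984, -0.03674285,  0.024     ]), array([ 0.55577417, -0.0235291 ,  0.024     ])]
t 1.87 pos [0.4649 0.0717 0.1909] F [-0.5  0.2 -0.5] w 0.0499 -> d [  1.4   3.3 123.9] r [-0.04 -0.07  0.13]
```

>>> step_arm:
  deltas: [1,3,30,0,0,0,50,1,3,65,0,0,0,50,1,3,95,0,0,0,50,1,3,115,0,0,0,50,1,3,122,0,0,0,50]

```text
clock: 2.28
eef_pos: [0.4619, 0.0724, 0.0661]
tcp_rot: [[-0.999, -0.045, -0.004], [-0.045, 0.999, -0.001], [0.004, -0.001, -1.0]]
contact_force: [-0.5, -0.5, -0.4]
grip_width: 0.0503
```

>>> step_arm:
  deltas: [0,0,0,0,0,0,20,0,0,0,0,0,0,15,0,0,0,0,0,0,15,0,0,0,0,0,0,15,0,0,0,0,0,0,15]
  newtons: 30

```text
clock: 2.7
eef_pos: [0.4644, 0.0757, 0.0712]
tcp_rot: [[-0.999, -0.047, 0.002], [-0.047, 0.999, 0.004], [-0.002, 0.004, -1.0]]
contact_force: [-2.3, 4.4, -2.0]
grip_width: 0.0225
```

Run:
```python
from bench import robot
from h import *
s=robot.read_state()
go(s,[.4635,.0748,.095]);print(s["joint_pos"].round(2))
cv2.imwrite("pics/s2.png",cv2.resize(robot.camera("scene")[140:275,190:390,::-1],None,fx=4,fy=4,interpolation=cv2.INTER_CUBIC))
cv2.imwrite("pics/w2.png",robot.camera("wrist")[:,:,::-1])
```

```text
t 2.7 pos [0.4644 0.0757 0.0712] F [-2.3  4.4 -2. ] w 0.0225 -> d [  0.9  -0.8 -23.9] r [0.21 0.12 0.08]
[ 0.59 -0.28 -0.5  -0.   -1.35 -2.11]
```

View pics/s2.png

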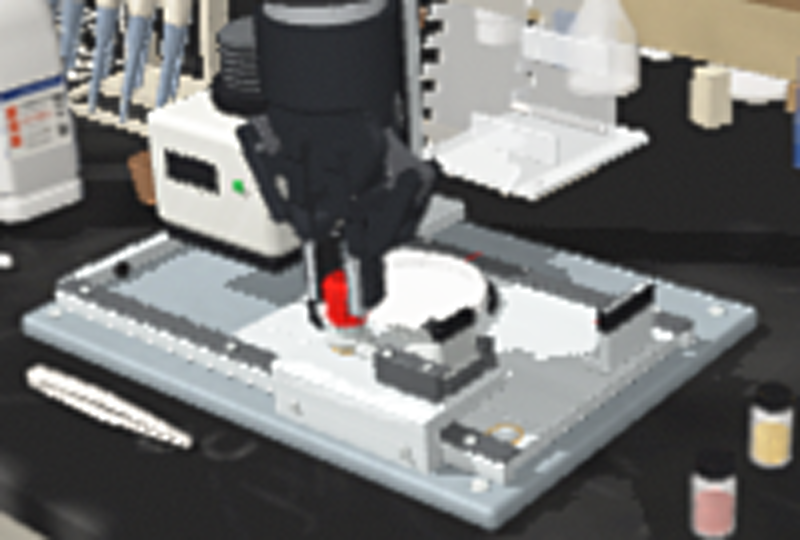

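View pics/w2.png

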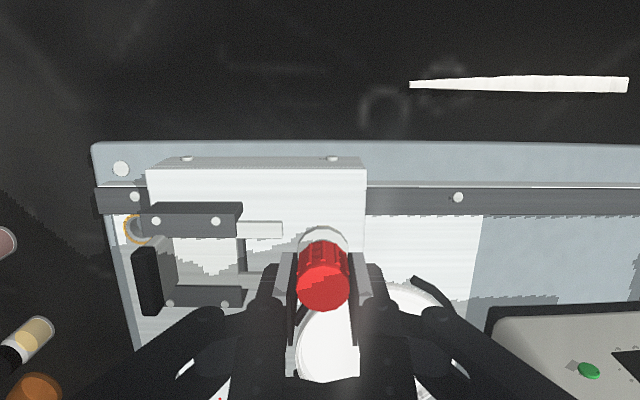

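The scene and wrist views show the fingers closed on the red knob: scene crop (345,300), wrist (323,275), width 22.5 mm. Lifting the pin.

>>> step_arm:
  deltas: [0,0,-6,0,0,0,15,0,0,-13,0,0,0,15,0,0,-20,0,0,0,15,0,0,-25,0,0,0,15,0,0,-28,0,0,0,15]

```text
clock: 3.22
eef_pos: [0.4642, 0.0758, 0.0985]
tcp_rot: [[-0.999, -0.047, 0.001], [-0.047, 0.999, 0.004], [-0.002, 0.004, -1.0]]
contact_force: [9.7, 3.2, -22.3]
grip_width: 0.0225
```

>>> step_arm:
  deltas: [0,0,-1,0,0,0,15,0,0,-2,0,0,0,15,0,0,-2,0,0,0,15,0,0,-2,0,0,0,15,0,0,-2,0,0,0,15]

```text
clock: 3.63
eef_pos: [0.4642, 0.0757, 0.0983]
tcp_rot: [[-0.999, -0.047, 0.001], [-0.047, 0.999, 0.004], [-0.001, 0.004, -1.0]]
contact_force: [7.3, 5.7, -15.3]
grip_width: 0.0225
```

Run:
```python
from bench import robot
from h import *
s=robot.read_state()
go(s,[.4635,.0748,.12])
i=robot.camera_info("scene")
cv2.imwrite("pics/s3.png",cv2.resize(robot.camera("scene")[140:275,190:390,::-1],None,fx=4,fy=4,interpolation=cv2.INTER_CUBIC))
print((proj(i,[[.4635,.0748,.1015]])-[190,140])*4)
```

```text
t 3.63 pos [0.4642 0.0757 0.0983] F [  7.3   5.7 -15.3] w 0.0225 -> d [  0.7  -0.8 -21.7] r [0.21 0.04 0.07]
[[343.57789254 257.69773389]]
```

View pics/s3.png

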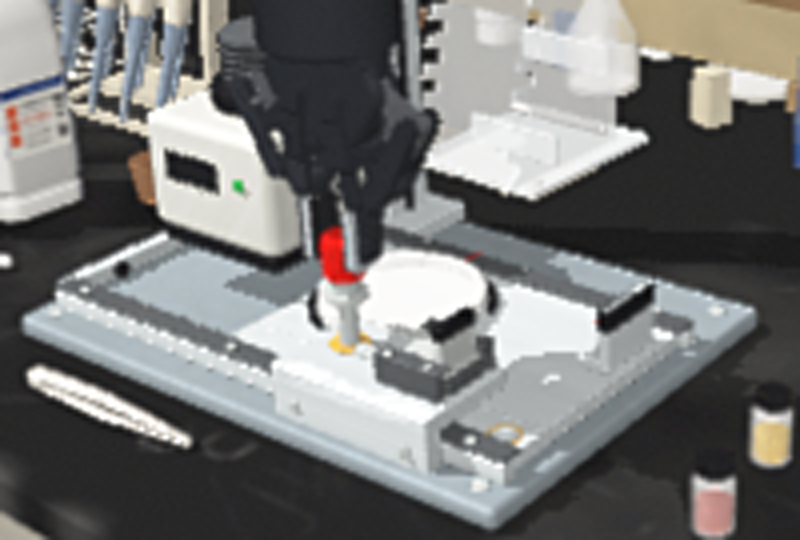

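Scene crop: the knob is at (343,257), where it should be when fully up. It rose 27 mm and stopped at the force limit. I'll release it and go look at the push tab.

>>> step_arm:
  deltas: [0,0,0,0,0,0,50,0,0,0,0,0,0,50,0,0,0,0,0,0,50,0,0,-25,0,0,0,50,0,0,-60,0,0,0,50]

```text
clock: 4.1
eef_pos: [0.4625, 0.0735, 0.1581]
tcp_rot: [[-0.999, -0.047, -0.004], [-0.047, 0.999, -0.002], [0.005, -0.002, -1.0]]
contact_force: [1.0, 0.6, 1.1]
grip_width: 0.0499
```

>>> step_arm:
  deltas: [-10,-20,-20,0,0,0,40,-30,-50,-30,0,0,0,40,-50,-80,-30,0,0,0,40,-60,-105,-30,0,0,0,40,-60,-105,-30,0,0,0,40]

```text
clock: 4.52
eef_pos: [0.5301, -0.0315, 0.1902]
tcp_rot: [[-0.999, -0.043, 0.001], [-0.043, 0.999, -0.001], [-0.001, -0.001, -1.0]]
contact_force: [-0.6, 0.9, -0.6]
grip_width: 0.0404
```

Run:
```python
from bench import robot
from h import *
s=robot.read_state()
go(s,[.575,-.038,.036])
i=robot.camera_info("wrist")
cv2.imwrite("pics/w4.png",robot.camera("wrist")[:,:,::-1])
print(proj(i,[[.575,-.038,.064],[.4635,.0748,.1145]]))
```

```text
t 4.52 pos [ 0.5301 -0.0315  0.1902] F [-0.6  0.9 -0.6] w 0.0404 -> d [-44.5  -8.2 154.2] r [-0.07  0.03 -0.17]
[[312.23184979 241.16994162]
 [496.91472455 119.42907256]]
```

View pics/w4.png

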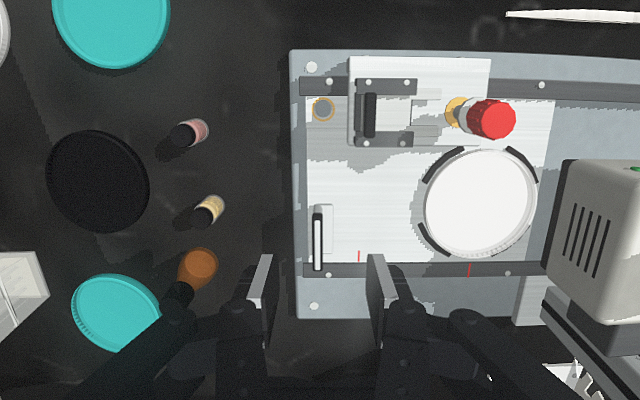

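Run:
```python
from bench import robot
from h import *
import cv2
a=cv2.imread("pics/w4.png")
s=robot.read_state();i=robot.camera_info("wrist");T=robot.camera_info("top")
for p in [(318,205),(318,238),(318,271)]:print(atz(i,p,.064))
print("knob",atz(i,(494,119),.1145),"dropper",atz(i,(200,265),.03),atz(T,(373,182),.084), "hole",atz(i,(324,109),.024))
print("ways: rear red",atz(i,(469,269),.024),"carr red",atz(i,(358.5,257),.024))
go(s,[.575,-.034,.036])
cv2.imwrite("pics/w4a.png",cv2.resize(a[180:300,260:460],None,fx=4,fy=4,interpolation=cv2.INTER_CUBIC))
```

```text
[ 0.54168697 -0.03280472  0.064     ]
[ 0.57106313 -0.03166623  0.064     ]
[ 0.60257994 -0.03044959  0.064     ]
knob [0.46262457 0.07435661 0.1145    ] dropper [ 0.62118827 -0.14639604  0.03      ] [ 0.61987865 -0.15217373  0.084     ] hole [ 0.46818972 -0.03096537  0.024     ]
ways: rear red [0.6179924  0.12276489 0.024     ] carr red [0.60836337 0.00930276 0.024     ]
t 4.57 pos [ 0.5294 -0.03    0.19  ] F [-0.2 -0.1 -0.6] w 0.0403 -> d [-45.3  -5.9 154. ] r [-0.03  0.02 -0.16]
```

View pics/w4a.png

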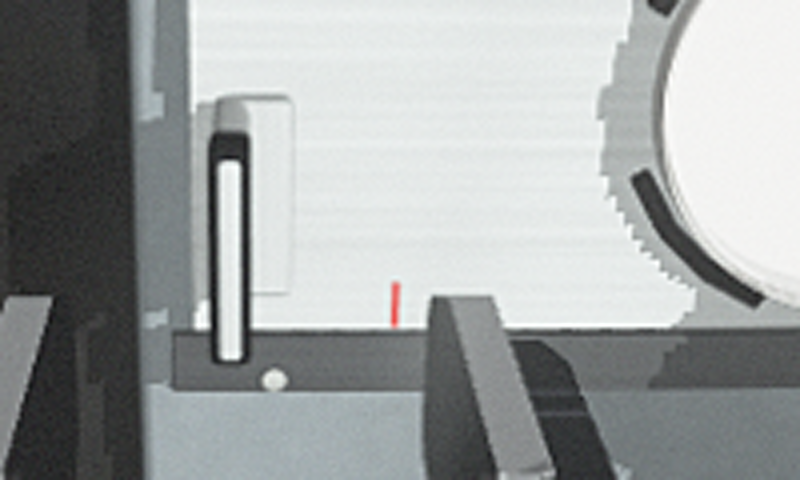

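>>> step_arm:
  deltas: [-20,-2,25,0,0,0,40,-43,-4,60,0,0,0,40,-43,-4,95,0,0,0,40,-43,-4,125,0,0,0,40,-43,-4,135,0,0,0,40]

```text
clock: 4.98
eef_pos: [0.5692, -0.0294, 0.0494]
tcp_rot: [[-0.999, -0.047, -0.007], [-0.047, 0.999, -0.0], [0.007, 0.0, -1.0]]
contact_force: [-0.8, -0.3, -0.8]
grip_width: 0.0401
```

Run:
```python
from bench import robot
from h import *
s=robot.read_state()
go(s,[.573,-.033,.040])
cv2.imwrite("pics/w5.png",robot.camera("wrist")[:,:,::-1])
```

```text
t 4.98 pos [ 0.5692 -0.0294  0.0494] F [-0.8 -0.3 -0.8] w 0.0401 -> d [-3.7 -3.8  9.3] r [ 0.   -0.41  0.06]
```

View pics/w5.png

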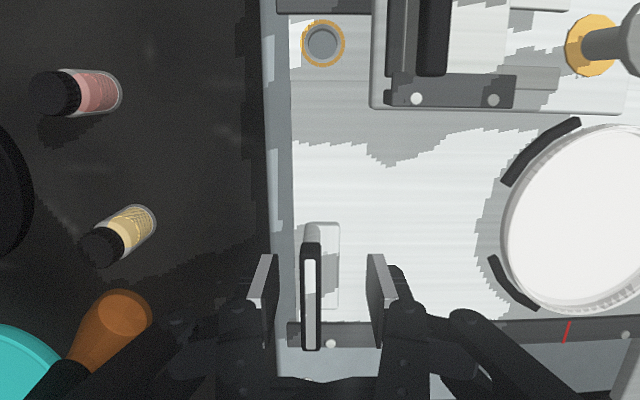

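The tab, at (311,295), stands between the open pads at (262,290) and (380,290), about 4 mm left of centre. Centring on it and gripping.

>>> step_arm:
  deltas: [0,-4,5,0,0,0,40,0,-4,9,0,0,0,40,0,-4,9,0,0,0,10,0,-4,9,0,0,0,4,0,-4,9,0,0,0,4]
  newtons: 25

```text
clock: 5.45
eef_pos: [0.573, -0.0337, 0.0472]
tcp_rot: [[-0.999, -0.047, 0.003], [-0.047, 0.999, 0.0], [-0.003, -0.0, -1.0]]
contact_force: [1.7, 1.8, -1.8]
grip_width: 0.0079
```

>>> step_arm:
  deltas: [0,0,0,0,0,0,4,0,0,0,0,0,0,4,0,0,0,0,0,0,4,0,0,0,0,0,0,4,0,0,0,0,0,0,4]

```text
clock: 5.87
eef_pos: [0.573, -0.0337, 0.0472]
tcp_rot: [[-0.999, -0.047, 0.003], [-0.047, 0.999, -0.0], [-0.003, -0.0, -1.0]]
contact_force: [-1.0, 0.9, 5.9]
grip_width: 0.0073
```

Run:
```python
from bench import robot
from h import *
s=robot.read_state()
go(s,s["eef_pos"]+.11*imR(2.7)[:,1])
i=robot.camera_info("wrist")
im=robot.camera("wrist")[:,:,::-1]
cv2.imwrite("pics/w6.png",im)
```

```text
t 5.87 pos [ 0.573  -0.0337  0.0472] F [-1.   0.9  5.9] w 0.0073 -> d [ -0. 110.  -0.] r [-0.01  0.15  0.07]
```

View pics/w6.png

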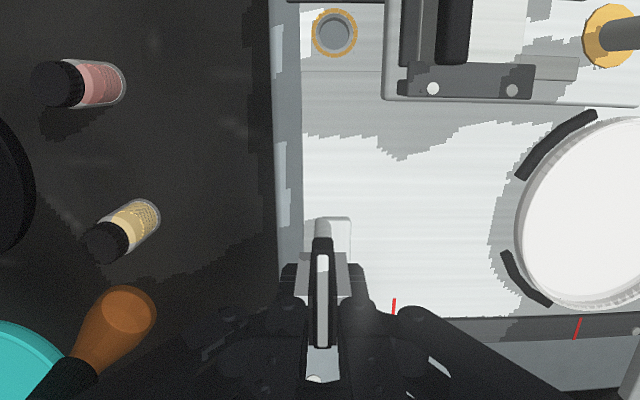

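The fingers hold the tab at (322,295) with the width reading its 8 mm. Pushing the carriage along +y with a gentle ramp.

>>> step_arm:
  deltas: [0,4,0,0,0,0,4,0,12,0,0,0,0,4,0,24,0,0,0,0,4,0,37,0,0,0,0,4,0,50,0,0,0,0,4]

```text
clock: 6.33
eef_pos: [0.5706, 0.0149, 0.0472]
tcp_rot: [[-0.999, -0.047, 0.002], [-0.047, 0.999, -0.003], [-0.002, -0.003, -1.0]]
contact_force: [0.7, -6.9, 4.8]
grip_width: 0.0069
```

>>> step_arm:
  deltas: [0,13,0,0,0,0,4,0,26,0,0,0,0,4,0,38,0,0,0,0,4,0,48,0,0,0,0,4,0,55,0,0,0,0,4]

```text
clock: 6.75
eef_pos: [0.568, 0.0703, 0.0472]
tcp_rot: [[-0.999, -0.047, 0.002], [-0.047, 0.999, -0.003], [-0.002, -0.003, -1.0]]
contact_force: [0.9, -7.4, 4.9]
grip_width: 0.0071
```

>>> step_arm:
  deltas: [0,2.5,0,0,0,0,4,0,4,0,0,0,0,4,0,5,0,0,0,0,4,0,5,0,0,0,0,4,0,5,0,0,0,0,4]

```text
clock: 7.17
eef_pos: [0.5678, 0.0748, 0.0472]
tcp_rot: [[-0.999, -0.047, 0.002], [-0.047, 0.999, -0.002], [-0.002, -0.002, -1.0]]
contact_force: [-0.1, -5.7, 5.9]
grip_width: 0.0075
```

Run:
```python
from bench import robot
from h import *
s=robot.read_state()
print("moved",imR(2.7).T@(s["eef_pos"]-[.573,-.0337,.0472]))
go(s,s["eef_pos"])
im=robot.camera("wrist")[:,:,::-1]
cv2.imwrite("pics/w7.png",im)
cv2.imwrite("pics/w7a.png",cv2.resize(im[0:130,240:440],None,fx=4,fy=4,interpolation=cv2.INTER_CUBIC))
cv2.imwrite("pics/t7.png",cv2.resize(robot.camera("top")[150:275,200:355,::-1],None,fx=5,fy=4.8,interpolation=cv2.INTER_CUBIC))
```

```text
moved [5.50064578e-05 1.08635599e-01 3.92953834e-05]
t 7.17 pos [0.5678 0.0748 0.0472] F [-0.1 -5.7  5.9] w 0.0075 -> d [0. 0. 0.] r [-0.13  0.12  0.07]
```

View pics/w7.png

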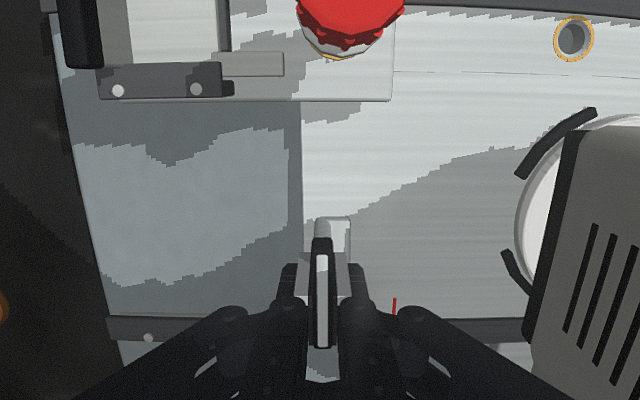

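View pics/t7.png

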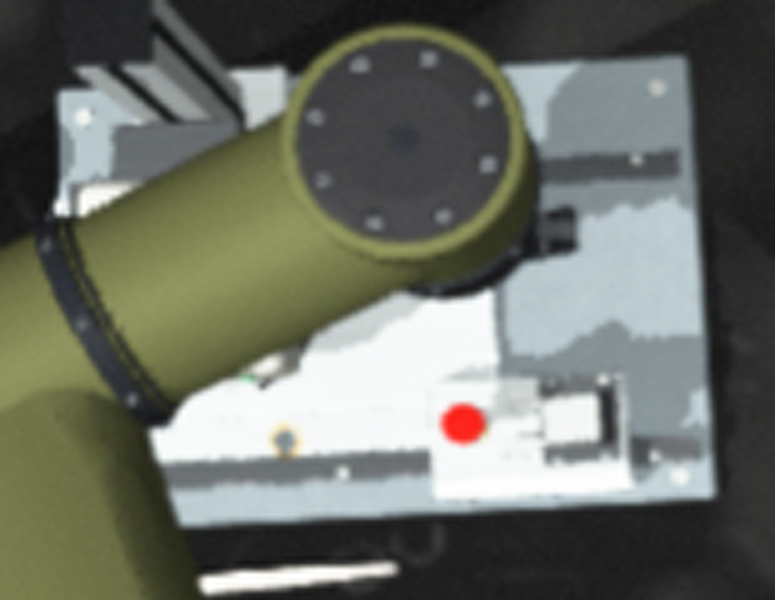

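>>> step_arm:
  deltas: [0,1,0,0,0,0,4,0,1.7,0,0,0,0,4,0,1.7,0,0,0,0,4,0,1.7,0,0,0,0,4,0,1.7,0,0,0,0,4]

```text
clock: 7.68
eef_pos: [0.5678, 0.0762, 0.0472]
tcp_rot: [[-0.999, -0.047, 0.002], [-0.047, 0.999, -0.002], [-0.002, -0.003, -1.0]]
contact_force: [-0.0, -5.2, 5.3]
grip_width: 0.0073
```

>>> step_arm:
  deltas: [0,0,0,0,0,0,24,0,0,0,0,0,0,24,0,0,0,0,0,0,24,0,0,-20,0,0,0,24,0,0,-50,0,0,0,24]

```text
clock: 8.1
eef_pos: [0.5645, 0.0776, 0.0919]
tcp_rot: [[-0.999, -0.047, -0.007], [-0.047, 0.999, -0.002], [0.007, -0.001, -1.0]]
contact_force: [0.7, 0.3, -0.1]
grip_width: 0.0239
```

>>> step_arm:
  deltas: [0,0,-30,0,0,0,0,0,0,-60,0,0,0,0,10,0,-85,0,0,0,0,20,0,-95,0,0,0,0,20,0,-95,0,0,0,0]

```text
clock: 8.52
eef_pos: [0.5473, 0.0775, 0.1943]
tcp_rot: [[-0.999, -0.047, 0.006], [-0.047, 0.999, 0.002], [-0.006, 0.002, -1.0]]
contact_force: [-0.2, 0.1, 0.6]
grip_width: 0.0001
```

Run:
```python
from bench import robot
from h import *
s=robot.read_state()
go(s,[.4632,.0746,.125])
i=robot.camera_info("wrist")
im=robot.camera("wrist")[:,:,::-1]
cv2.imwrite("pics/w8.png",im)
cv2.imwrite("pics/w8a.png",cv2.resize(im[200:350,240:440],None,fx=4,fy=4,interpolation=cv2.INTER_CUBIC))
print(proj(i,[[.4635,.0748,.1145],[.4635,.0748,.024]]))
```

```text
t 8.52 pos [0.5473 0.0775 0.1943] F [-0.2  0.1  0.6] w 0.0001 -> d [84.5  1.  68.8] r [0.13 0.32 0.09]
[[323.8536687   80.06602629]
 [323.05563688  80.52311626]]
```

View pics/w8.png

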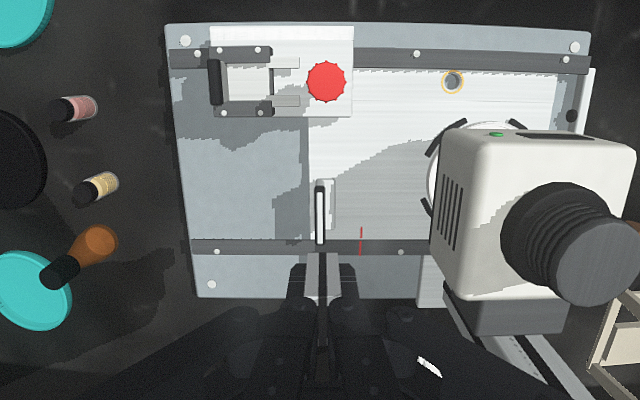

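View pics/w8a.png

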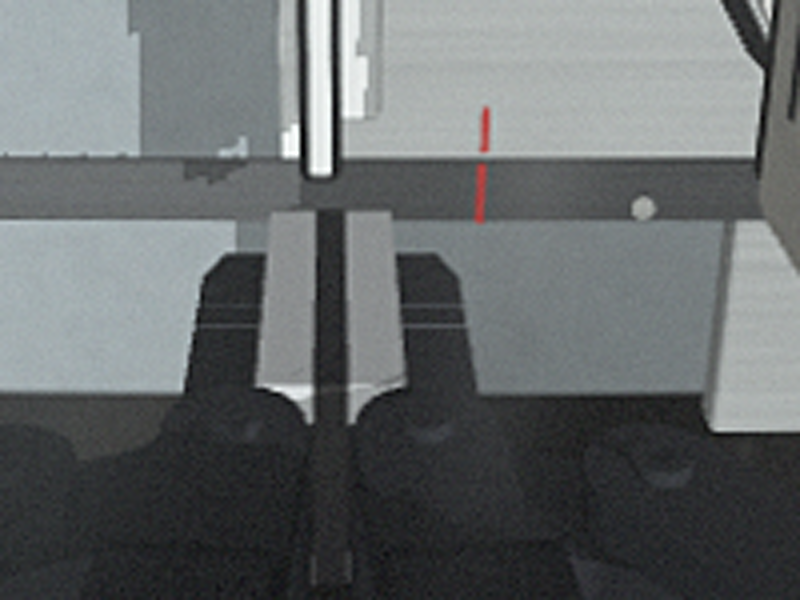

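The red lines meet: the carriage line is at crop (484,152) and the way line at (482,165). The tab and dish stand as they should. Now I'll press the knob down with closed fingers.

>>> step_arm:
  deltas: [20,1,0,0,0,0,0,50,2,10,0,0,0,0,75,2,30,0,0,0,0,84,2,50,0,0,0,0,84,2,60,0,0,0,0]

```text
clock: 8.98
eef_pos: [0.4604, 0.0749, 0.1268]
tcp_rot: [[-0.999, -0.048, -0.004], [-0.048, 0.999, -0.0], [0.004, 0.0, -1.0]]
contact_force: [1.2, -0.5, -0.3]
grip_width: -0.0002
```

Run:
```python
from bench import robot
from h import *
s=robot.read_state()
go(s,[.4632,.0752,.0875])
i=robot.camera_info("wrist")
im=robot.camera("wrist")[:,:,::-1]
cv2.imwrite("pics/w9.png",im)
```

```text
t 8.98 pos [0.4604 0.0749 0.1268] F [ 1.2 -0.5 -0.3] w -0.0002 -> d [-2.9  0.2 39.3] r [ 0.   -0.22  0.12]
```

View pics/w9.png

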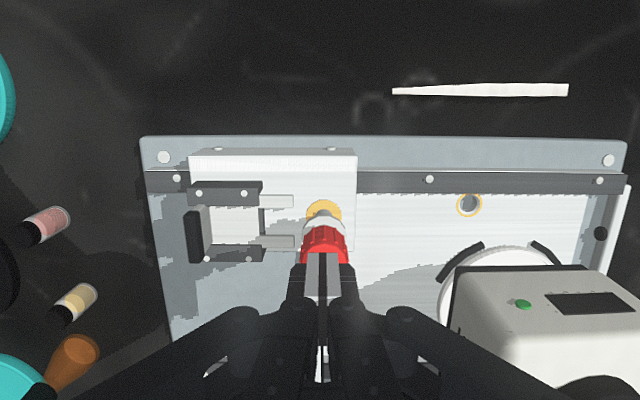

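The closed fingertips at (323,270) are over the red knob at (324,250). Pressing down in stages.

>>> step_arm:
  deltas: [-2,0,6,0,0,0,0,-2,0,12,0,0,0,0,-2,0,18,0,0,0,0,-2,0,24,0,0,0,0,-2,0,28,0,0,0,0]

```text
clock: 9.45
eef_pos: [0.4658, 0.0752, 0.1024]
tcp_rot: [[-0.999, -0.047, 0.001], [-0.047, 0.999, 0.0], [-0.002, 0.0, -1.0]]
contact_force: [2.4, 0.2, 2.4]
grip_width: 0.0001
```

>>> step_arm:
  deltas: [0,0,4,0,0,0,0,0,0,7,0,0,0,0,0,0,10,0,0,0,0,0,0,11,0,0,0,0,0,0,11,0,0,0,0]

```text
clock: 9.87
eef_pos: [0.4646, 0.075, 0.0909]
tcp_rot: [[-0.999, -0.047, -0.001], [-0.047, 0.999, -0.0], [0.001, 0.0, -1.0]]
contact_force: [0.9, -0.3, 0.9]
grip_width: 0.0001
```

>>> step_arm:
  deltas: [0,0,1,0,0,0,0,0,0,2,0,0,0,0,0,0,2,0,0,0,0,0,0,2,0,0,0,0,0,0,2,0,0,0,0]

```text
clock: 10.28
eef_pos: [0.4646, 0.075, 0.089]
tcp_rot: [[-0.999, -0.047, -0.001], [-0.047, 0.999, -0.0], [0.001, -0.0, -1.0]]
contact_force: [0.3, 0.6, 1.5]
grip_width: 0.0003
```

>>> step_arm:
  deltas: [0,0,1,0,0,0,0,0,0,2,0,0,0,0,0,0,3,0,0,0,0,0,0,3,0,0,0,0,0,0,3,0,0,0,0]

```text
clock: 10.7
eef_pos: [0.4648, 0.075, 0.0876]
tcp_rot: [[-0.999, -0.047, 0.0], [-0.047, 0.999, -0.0], [-0.0, -0.0, -1.0]]
contact_force: [-5.2, 0.3, 10.4]
grip_width: 0.0002
```

Run:
```python
from bench import robot
from h import *
s=robot.read_state()
go(s,[.4632,.0752,.0875])
i=robot.camera_info("scene")
cv2.imwrite("pics/s10.png",cv2.resize(robot.camera("scene")[140:275,190:390,::-1],None,fx=4,fy=4,interpolation=cv2.INTER_CUBIC))
cv2.imwrite("pics/w10.png",robot.camera("wrist")[:,:,::-1])
```

```text
t 10.7 pos [0.4648 0.075  0.0876] F [-5.2  0.3 10.4] w 0.0002 -> d [1.6 0.3 0.1] r [-0.01  0.01  0.08]
```

View pics/s10.png

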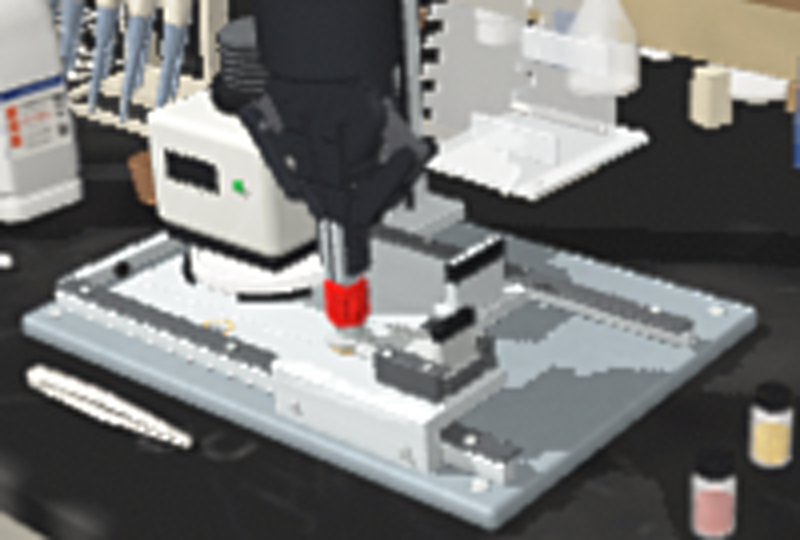

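View pics/w10.png

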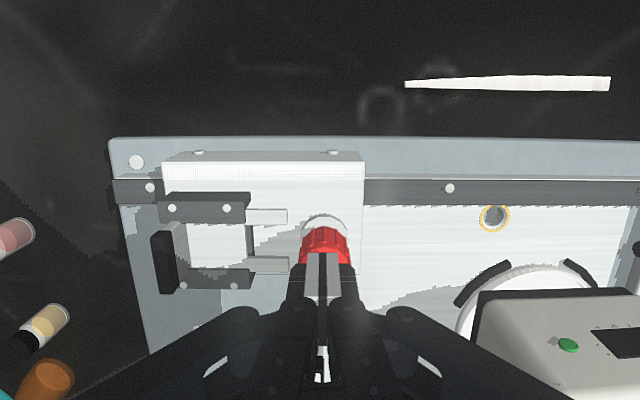

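The scene crop shows the knob back down at (347,303), and the fingertip height of 87.6 mm matches the knob's home height. One firmer press, then on to the keeper.

>>> step_arm:
  deltas: [0,0,2,0,0,0,0,0,0,3,0,0,0,0,0,0,3,0,0,0,0,0,0,3,0,0,0,0,0,0,3,0,0,0,0]

```text
clock: 11.22
eef_pos: [0.465, 0.075, 0.0874]
tcp_rot: [[-0.999, -0.048, 0.002], [-0.048, 0.999, -0.0], [-0.002, -0.0, -1.0]]
contact_force: [-15.1, 1.1, 25.3]
grip_width: 0.0001
```

>>> step_arm:
  deltas: [0,0,-20,0,0,0,0,0,-15,-45,0,0,0,0,0,-45,-55,0,0,0,0,0,-80,-55,0,0,0,0,0,-110,-55,0,0,0,0]

```text
clock: 11.63
eef_pos: [0.4701, -0.0359, 0.1389]
tcp_rot: [[-0.999, -0.048, 0.001], [-0.048, 0.999, 0.001], [-0.001, 0.001, -1.0]]
contact_force: [0.6, -0.1, -0.2]
grip_width: -0.0
```

>>> step_arm:
  deltas: [0,-12,0,0,0,0,0,0,-15,0,0,0,0,0,0,-15,0,0,0,0,0,0,-15,0,0,0,0,0,0,-15,0,0,0,0,0]

```text
clock: 12.05
eef_pos: [0.4707, -0.0491, 0.138]
tcp_rot: [[-0.999, -0.048, -0.0], [-0.048, 0.999, 0.0], [0.0, 0.0, -1.0]]
contact_force: [-0.4, -0.2, 0.2]
grip_width: 0.0
```

Run:
```python
from bench import robot
from h import *
s=robot.read_state()
go(s,[.469,-.045,.073])
i=robot.camera_info("wrist")
cv2.imwrite("pics/w11.png",robot.camera("wrist")[:,:,::-1])
print(proj(i,[[.4635,.0748,.0875],[.4672,-.003,.086]]))
```

```text
t 12.05 pos [ 0.4707 -0.0491  0.138 ] F [-0.4 -0.2  0.2] w 0.0 -> d [ 1.5  4.1 65. ] r [ 0.01 -0.02  0.11]
[[524.3973019  224.97955457]
 [398.55452152 224.65987151]]
```

View pics/w11.png

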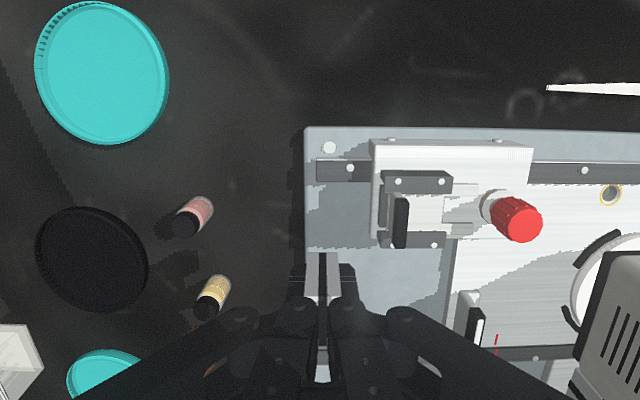

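The keeper tab's top is at (401,223), close to the predicted (398,225). The closed fingers at (323,270) stand clear on its -y side. Going down behind it.

>>> step_arm:
  deltas: [1,0,15,0,0,0,0,1,0,35,0,0,0,0,1,2,52,0,0,0,0,1,4,62,0,0,0,0,1,4,64,0,0,0,0]

```text
clock: 12.52
eef_pos: [0.4684, -0.0452, 0.0722]
tcp_rot: [[-0.999, -0.048, -0.003], [-0.048, 0.999, -0.0], [0.003, -0.0, -1.0]]
contact_force: [0.4, -0.8, -0.5]
grip_width: 0.0
```

>>> step_arm:
  deltas: [0,5,0,0,0,0,0,0,12,0,0,0,0,0,0,18,0,0,0,0,0,0,23,0,0,0,0,0,0,28,0,0,0,0,0]

```text
clock: 12.93
eef_pos: [0.4686, -0.0171, 0.0751]
tcp_rot: [[-0.999, -0.047, 0.001], [-0.047, 0.999, 0.0], [-0.001, 0.0, -1.0]]
contact_force: [0.3, -2.5, 0.4]
grip_width: -0.0
```

Run:
```python
from bench import robot
from h import *
s=robot.read_state()
go(s,[.4672,-.003,.073])
cv2.imwrite("pics/w12.png",robot.camera("wrist")[:,:,::-1])
```

```text
t 12.93 pos [ 0.4686 -0.0171  0.0751] F [ 0.3 -2.5  0.4] w -0.0 -> d [ 0.7 14.1  2.1] r [0.02 0.07 0.09]
```

View pics/w12.png

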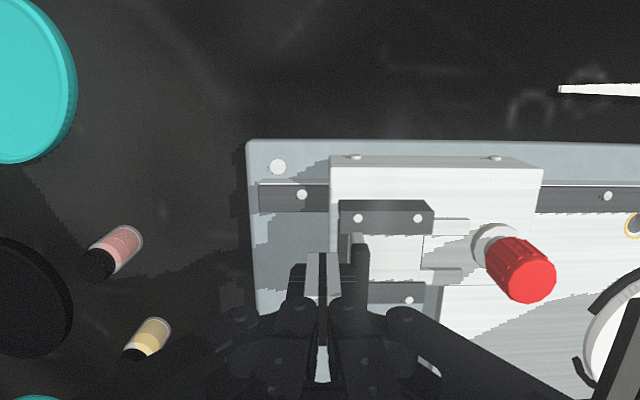

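The fingers have just touched the tab, at (345,265), with about 2.5 N. Sliding the keeper forward.

>>> step_arm:
  deltas: [0,5,0,0,0,0,0,0,11,0,0,0,0,0,0,17,0,0,0,0,0,0,23,0,0,0,0,0,0,28,0,0,0,0,0]

```text
clock: 13.4
eef_pos: [0.467, 0.0107, 0.0745]
tcp_rot: [[-0.999, -0.047, 0.0], [-0.047, 0.999, -0.0], [-0.0, -0.0, -1.0]]
contact_force: [1.6, -2.3, 0.7]
grip_width: -0.0003
```

>>> step_arm:
  deltas: [0,2,0,0,0,0,0,0,4,0,0,0,0,0,0,6,0,0,0,0,0,0,7,0,0,0,0,0,0,7,0,0,0,0,0]

```text
clock: 13.82
eef_pos: [0.4665, 0.0153, 0.0744]
tcp_rot: [[-0.999, -0.046, -0.0], [-0.046, 0.999, -0.004], [0.001, -0.004, -1.0]]
contact_force: [2.0, -9.0, -0.2]
grip_width: -0.0003
```

Run:
```python
from bench import robot
from h import *
s=robot.read_state()
go(s,[.4655,.031,.073])
cv2.imwrite("pics/w13.png",robot.camera("wrist")[:,:,::-1])
```

```text
t 13.82 pos [0.4665 0.0153 0.0744] F [ 2.  -9.  -0.2] w -0.0003 -> d [ 0.3 15.7  1.4] r [-0.21 -0.04  0.02]
```

View pics/w13.png

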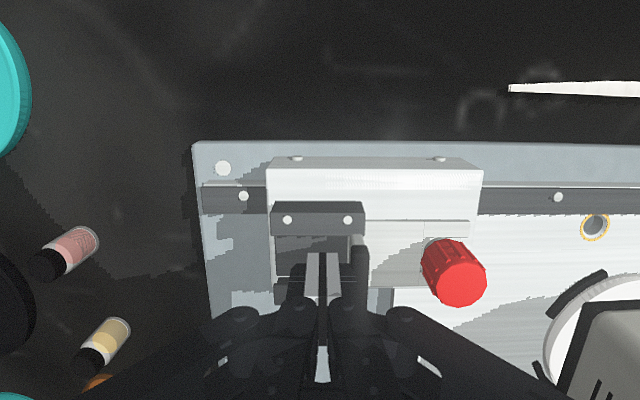

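The force has risen to 9 N, and the fork now surrounds the collar at about (445,240). A further push should show whether that is the stop.

>>> step_arm:
  deltas: [0,1,0,0,0,0,0,0,3,0,0,0,0,0,0,4,0,0,0,0,0,0,4,0,0,0,0,0,0,4,0,0,0,0,0]

```text
clock: 14.28
eef_pos: [0.4663, 0.016, 0.0747]
tcp_rot: [[-0.999, -0.045, -0.001], [-0.044, 0.999, -0.01], [0.001, -0.009, -1.0]]
contact_force: [5.3, -21.9, 0.1]
grip_width: -0.0001
```

>>> step_arm:
  deltas: [0,-8,0,0,0,0,0,0,-25,0,0,0,0,0,0,-30,-20,0,0,0,0,0,-30,-50,0,0,0,0,0,-30,-80,0,0,0,0]

```text
clock: 14.7
eef_pos: [0.4669, -0.0093, 0.154]
tcp_rot: [[-0.999, -0.046, -0.003], [-0.046, 0.999, 0.0], [0.003, 0.0, -1.0]]
contact_force: [0.6, -0.2, 0.7]
grip_width: -0.0003
```

>>> step_arm:
  deltas: [20,-25,-15,0,0,0,0,20,-60,-30,0,0,0,0,20,-80,-30,0,0,0,0,20,-80,-30,0,0,0,0,20,-80,-30,0,0,0,0]

```text
clock: 15.12
eef_pos: [0.4513, -0.0901, 0.1839]
tcp_rot: [[-0.999, -0.045, -0.001], [-0.045, 0.999, 0.001], [0.001, 0.001, -1.0]]
contact_force: [-0.7, 0.2, -0.4]
grip_width: -0.0001
```

Run:
```python
from bench import robot
from h import *
s=robot.read_state()
go(s,[.4655,.0748,.2])
i=robot.camera_info("wrist")
cv2.imwrite("pics/w14.png",robot.camera("wrist")[:,:,::-1])
cv2.imwrite("pics/s14.png",cv2.resize(robot.camera("scene")[140:275,190:390,::-1],None,fx=4,fy=4,interpolation=cv2.INTER_CUBIC))
cv2.imwrite("pics/t14.png",cv2.resize(robot.camera("top")[150:275,200:355,::-1],None,fx=5,fy=4.8,interpolation=cv2.INTER_CUBIC))
print(proj(i,[[.4635,.0748,.0875],[.4655,.031,.086]]))
```

```text
t 15.12 pos [ 0.4513 -0.0901  0.1839] F [-0.7  0.2 -0.4] w -0.0001 -> d [-21.5 164.1 -15.9] r [ 0.07 -0.03 -0.06]
[[537.00253655 226.72051451]
 [480.96752349 226.43837965]]
```

View pics/w14.png

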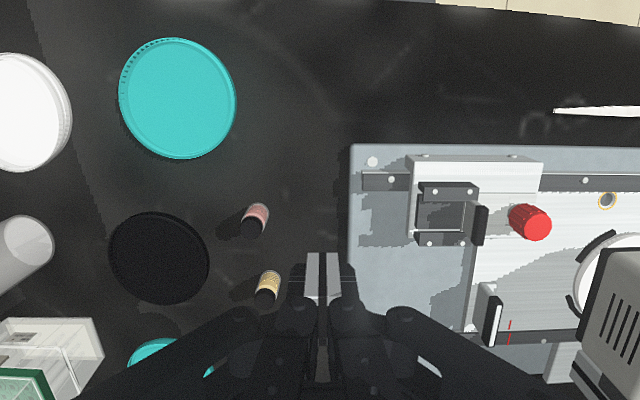

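View pics/s14.png

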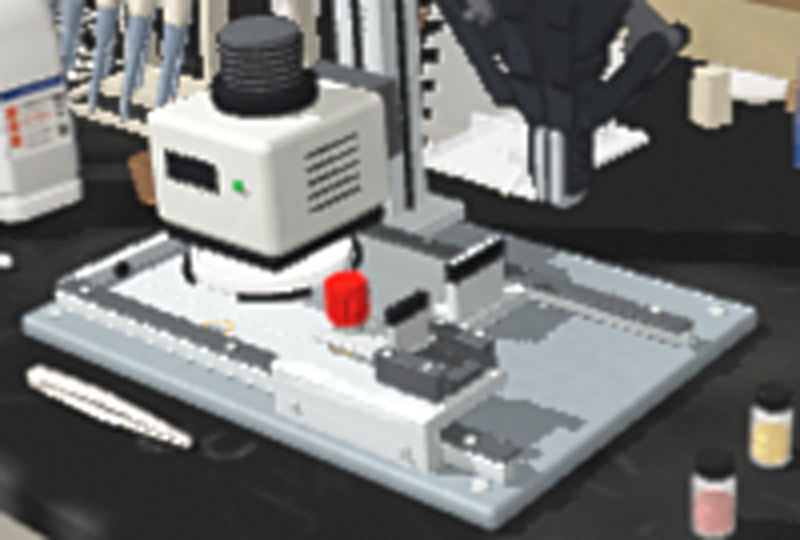

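View pics/t14.png

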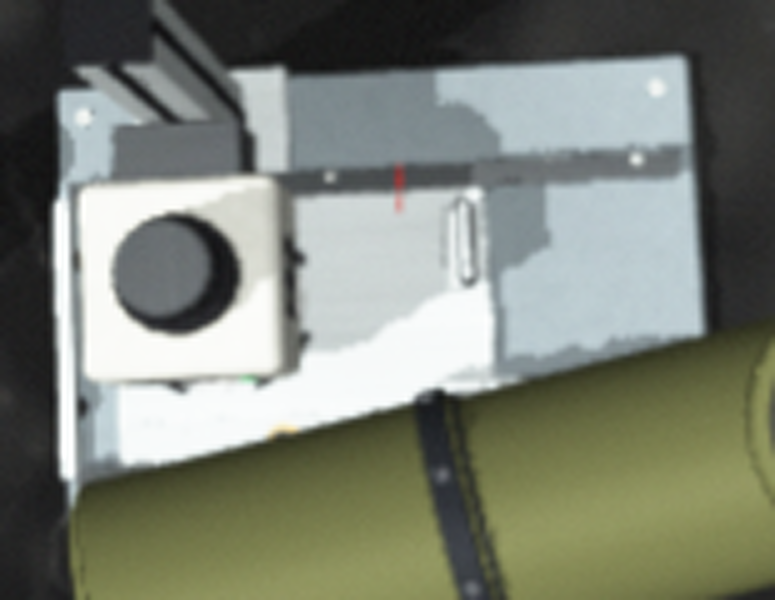

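Everything looks in place:
- **Keeper:** tab at (480,225), predicted (481,226).
- **Knob:** at its home height.
- **Carriage:** the red lines are in one line in the top view, at crop (400,190).

Last, I'll check the bystanders and hand in.

Run:
```python
from bench import robot
from h import *
a=cv2.imread("pics/a_scene.png");b=robot.camera("scene")[:,:,::-1]
r=np.s_[190:290,330:480]
cv2.imwrite("pics/f.png",cv2.resize(np.vstack([a[r],b[r]]),None,fx=3,fy=3))
print("diff vials/dropper",np.abs(a[205:280,355:415].astype(int)-b[205:280,355:415]).mean(),"forceps",np.abs(a[228:256,190:245].astype(int)-b[228:256,190:245]).mean())
```

```text
diff vials/dropper 1.8888148148148147 forceps 0.7341991341991342
```

View pics/f.png

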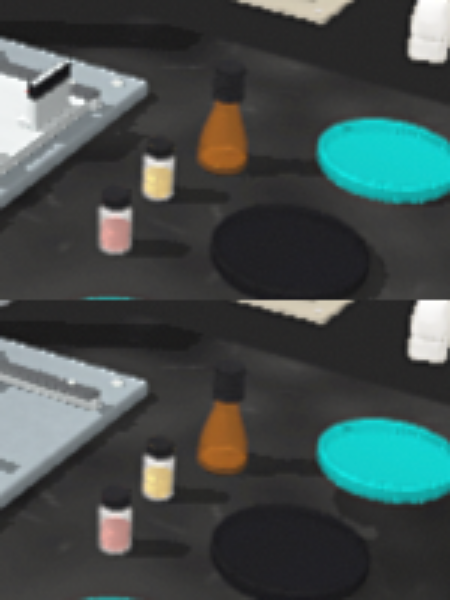

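The dropper and vials stand exactly where they did before (upper half before, lower half now). The arm is clear, so I'm handing in.

```bash
python3 -c "
from bench import robot
print(robot.finish_job())"
```

```text
the job is handed in; nothing more can be done
None
```

I did all four steps in the order asked and handed the job in at about 15 s of the 54 s allowed. I pulled the pin up 27 mm to its stop, then gripped the carriage by its tab and pushed it about 110 mm. I pressed the pin home with closed fingers, then slid the keeper over the collar to its stop.

What the last checks showed:
- **Pin:** the fingers stopped on top of the knob at z = 87.4 mm under 25 N. The home height is 87.5 mm.
- **Keeper:** its tab was within about 1 px of where it should be after the full 34 mm. Raising the push from 9 N to 22 N moved the fingertips only 0.7 mm more, and the arm was flexing.
- **Carriage:** the two red lines meet, to within about 0.25 mm just before the pin went in.
- **Dish:** it is under the head in its nest ring as far as the cameras show. The head hides most of it, so I could not see all of it.
- **Dropper, vials and tweezers:** they have not moved between the first and last scene pictures.

No check failed. The only disagreement was 2–5 mm between cameras in the first position readings, which I settled with close wrist-camera views.

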